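# Centre the sugar bowl on its little stand

## Robot

A 7-joint arm with a two-finger parallel gripper is mounted at the origin on the work surface. World frame = base frame: x ahead of the robot, y to its left, z up, the work surface at z = 0. Lengths are in m, angles in rad, forces in N, time in s.
With the tool pointing down it reaches from about 0.4 to 0.85 m from the base axis. Payload 4.5 kg.
Tool frame: the origin (TCP) lies midway between the tips of the shut fingers; the grasp point (between the pads) lies r.grasp_offset behind it (r.grasp_offset is the distance from the TCP to the grasp point, in m); z points along the fingers, x is the direction in which the jaws open and shut, and the axes are right-handed (so a half turn about z gives the same grasp; the last joint's range is limited). The gripper opens to 85 mm and grips with 20 to 120 N. Pads are 22 mm wide; open, the fingers measure 114 mm over their backs; the gripper's body (76 mm by 85 mm) begins 54 mm behind the grasp point. The pads swing forward as they close: fully open they stand 13 mm farther back than shut.
Start: joints at [-1.169, 0.689, -0.195, 1.565, 0.157, 0.902, -0.215], TCP at [0.225, 0.583, 0.231] pointing down, gripper open.
Joint ranges: [-3.01, 3.01], [-0.46, 2.08], [-1.47, 1.51], [0.13, 2.56], [-1, 4.14], [0.04, 2.09], [-2.66, 2.66]. Speed limits (rad/s): [2.57, 2.57, 3.14, 3.14, 3.14, 3.14, 3.14].

## Interface

Orientations are given as [roll, pitch, yaw] about the fixed x, y, z axes, in that order (R = Rz(yaw) Ry(pitch) Rx(roll)).
In Python, from cell import r gives the robot as it stands.
- The arm moves only by the shell command python3 -m handwheel 'ROWS' [FORCE]. ROWS is JSON, a list of rows, each a list of 3 entries, a list of its own where there are three numbers: the opening, from -1 (shut) to 1 (fully open), then the shift along the tool's x, y, z in m, then the turn about the tool's z in degrees. A call has 1 to 5 rows; each row shifts and turns the commanded pose from where the row before left it, along the tool's axes as they then stand; what a row does not reach is not made up. A row lasts 1/10 s, in which the tool goes at most 50 mm and 8.59 degrees, less where a joint would pass 70% of its speed; a pose out of reach is approached as far as the arm can. A call is refused whole if a number of a shift passes 0.05 or a number of a turn 8.59, either way. A call with a gripper value outside its range is refused whole. The fingers move at their own pace and stop on an object; FORCE is the grip in N (left out, the last holds). Time passes only in rows, so rows that do not move let the fingers close. It gives the time, the measured TCP pose, the force and the opening at its end, in the units of the state.
- r.sense(): the state, without advancing time (a new reading comes with each control period).
- r.snapshot(name): name is "scene" or "top" or "wrist"; returns the picture (420x560x3 uint8, red, green, blue); there is no depth.
- r.camera_params(name): a dict with "mtx" (3x3 intrinsics, pixels), "rvec" (rotation vector, rad) and "tvec" (3), from world to camera coordinates, as OpenCV has them. Camera axes: x right, y down, z forward; pixel columns grow to the right and rows downward; lengths in m; the calibration is good to about 2 mm. A picture is of the moment at which its call begins: read the wrist's pose just before it. camera_params takes no time and is no camera call; for the wrist camera it gives the pose at the moment of the call.
- r.hand_in(): hands the job in, once; it reports no verdict.
The state is a dict: "time_s": time; "joint_pos": joint angles; "joint_vel": joint speeds; "joint_torque": joint torques, N m; "tool_pos": TCP position; "orientation": TCP orientation; "wrist_force": force on the tool from outside, world axes, zero at the start; "torque": the same for the moment, N m; "gripper_width": finger opening in m.
Only numpy, scipy, OpenCV 4.12 (cv2) and the standard library are available. Lean on these libraries where they do the work, as an engineer would, in place of code of your own. Each camera call takes 0.05 s, during which the arm holds its last target. There are 200 camera calls.

## Task

The lidded steel sugar bowl is standing near the edge of its small wooden pedestal stand and could be knocked off: nudge it with light taps of the fingertips until it stands upright in the middle of the stand, with an even border of wood all round. Only touch it gently, never pinch, lift or tip it, and leave the stand and everything else on the ledge where they are; finish with the hand clear.

Things in the scene. Friction and masses are not known exactly. Their poses are not given: they have to be found in the camera images.
- sugar_bowl: Footed round steel sugar bowl with fixed lid and knob, 72 mm high, 175 to 350 g. Origin: centre of its underside, z up its axis. Foot 48 mm across, 4 mm high; waist 30 mm across at 9 mm; lid rim 67 mm across at 46 to 49 mm; knob 18 mm across at 66 to 70 mm. Starts 15 to 24 mm off the stand's centre, in any direction; slides at about 1 to 2 N (friction about 0.4) and stays where it is left.
- belly (a point): Point on the sugar bowl's axis, 32 mm above its underside, at mid-height of the belly, its widest part (72 mm across, an upright band from 28 to 36 mm above the underside). Pushed slowly at the belly the bowl slides; pushed at the lid or knob it tips.
- stand: Round turned wooden pedestal stand, loose, 500 g, 46 mm high: flat rimless top disc 90 mm across and 9 mm thick, 44 mm wide stem, 84 mm wide foot. Origin: centre of its underside, on its axis; z up; its top lies 46 mm above the origin. Its yaw does not matter. It stands near the middle of the wooden tray.
- tray: Fixed flat wooden board, 380 mm (x) by 520 mm (y), 10 mm thick, lying on the ledge. Origin: centre of its underside.
- cup: Bystander: blue plastic cup, 72 mm across, 95 mm high, standing on the tray. Origin: centre of its underside.
- saucer: Bystander: green ceramic saucer, 126 mm across, 20 mm high, on the tray. Origin: centre of its underside.
- pot_lid: Bystander: small aluminium pot lid lying upside down on its knob, 132 mm across, 34 mm high, on the tray. Origin: centre of its underside.
- spoon: Bystander: wooden stirring spoon 280 mm long, 42 mm wide at its head, 13 mm high, lying along its own x axis on the robot's side of the tray. Origin: on its underside, 140 mm from the handle's end.
- food_carrier: Bystander: steel food carrier of three clipped tiers, 136 mm across (153 mm over its clips), 236 mm high with its handle, on the ledge beside the tray. Origin: centre of its underside.
- jar: Bystander: glass jar, 90 mm across, 140 mm high, on the ledge at the other side of the tray from the food carrier. Origin: centre of its underside.
Things that resemble listed ones, but are neither listed nor needed, are in the scene too. Several things have the shape of the sugar_bowl; the one meant has the colours described above. Several things have the shape of the stand; the one meant has the colours described above.

How it is judged:
By the outcome, as a careful person would: the job done as asked, in the order asked, and still so for the second after the job is handed in, with the robot touching nothing.
It also fails if it takes over 45 s, if anything falls off the work surface, if the arm or the gripper's body presses on something with over 40 N, if the wrist force passes 120 N, or if a joint passes its speed limit or range.

## Working session

There is one attempt and no reset: what is moved stays moved. The work goes in short steps, Python scripts to look and compute and a shell command to move; the robot and the scene stay as the last step left them, time stands still between calls to the robot, and variables do not carry over. Pictures are saved under pics/ and viewed, about 8 in all and at most 12, crops included, and the job is handed in when it is done.

```bash
ls; mkdir -p pics; python3 - <<'E'
from cell import r
import cv2
print(r.sense(), r.grasp_offset)
for n in ("scene","top"):
    im=r.snapshot(n); cv2.imwrite(f"pics/{n}0.png",im[:,:,::-1])
    print(n,{k:v.tolist() if hasattr(v,'tolist') else v for k,v in r.camera_params(n).items()})
E
```

```text
pics
{'time_s': 0.0, 'joint_pos': array([-1.16921569,  0.68998634, -0.19450166,  1.56633756,  0.15731525,
        0.9025025 , -0.21509296]), 'joint_vel': array([-0.0009896 , -0.00017812, -0.000798  , -0.00010517, -0.00249093,
        0.00079587,  0.00077092]), 'joint_torque': array([ 7.19517957e-04, -5.39609385e+01, -1.26645830e+00, -1.58542836e+01,
        9.07594571e-03,  9.58780496e-03,  6.27765147e-06]), 'tool_pos': array([0.22454153, 0.5825804 , 0.23048399]), 'orientation': array([3.14143930e+00, 1.83484524e-03, 1.20310615e+00]), 'wrist_force': array([ 0.34653678, -0.76846341, -0.07395194]), 'torque': array([ 0.07275056, -0.0129248 ,  0.03173667]), 'gripper_width': 0.08536588098497004} 0.0187
scene {'mtx': [[434.8248789923017, 0.0, 280.2132086731679], [0.0, 434.8248789923017, 212.83718599928181], [0.0, 0.0, 1.0]], 'rvec': [0.3198907579358822, 2.6808627174405273, -1.3525397686251275], 'tvec': [0.5818968473547209, -0.006824426032956446, 1.5361603789856368]}
top {'mtx': [[392.22039656611713, 0.0, 278.0720854019849], [0.0, 392.22039656611713, 208.8450557794167], [0.0, 0.0, 1.0]], 'rvec': [2.1574032366531086, -2.173750463214592, 0.07649463853582225], 'tvec': [0.023748255163067764, 0.6017399943073218, 1.3192477273680043]}
```

View pics/top0.png

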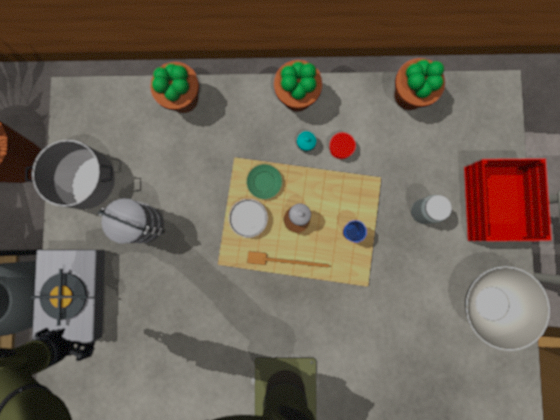

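View pics/scene0.png

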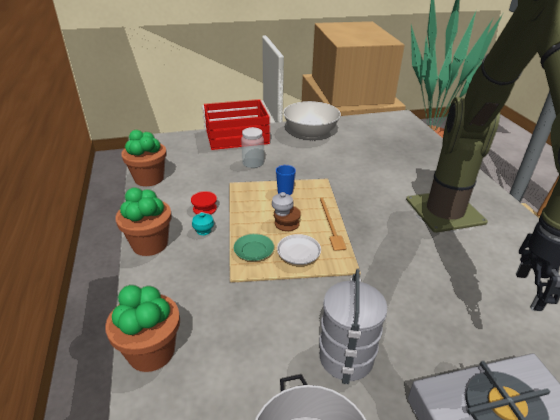

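The top view shows the bowl at about (300,214) on the brown stand at about (297,220). The cup is at (354,232), the pot lid at (249,218), the saucer at (264,182) and the spoon along row 261. The scene view shows the bowl at (283,205) above the stand at (287,218). I'll enlarge both.

```bash
python3 - <<'E'
import cv2,numpy as np
a=cv2.imread("pics/top0.png")[190:245,270:325]; b=cv2.imread("pics/scene0.png")[183:238,255:310]
f=lambda c:cv2.resize(c,(396,396),interpolation=cv2.INTER_CUBIC)
cv2.imwrite("pics/crop0.png",np.hstack([f(a),f(b)]))
E
```

```text
(no output)
```

View pics/crop0.png

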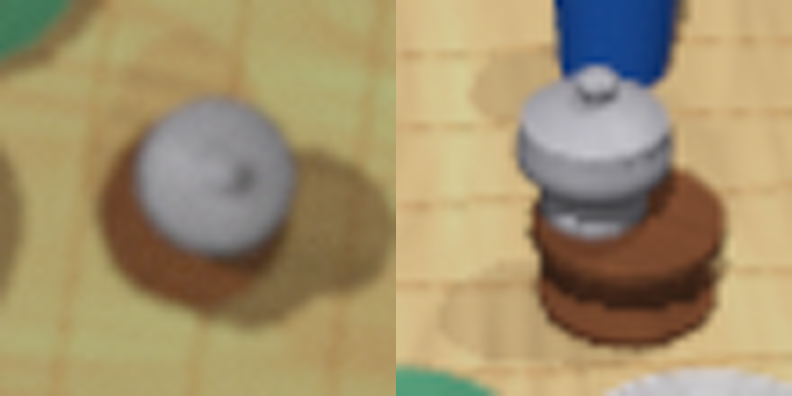

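```bash
cat > h.py <<'E'
import cv2,numpy as np
from cell import r
def ray(n,uv,z,P=None):
    p=P or r.camera_params(n); R=cv2.Rodrigues(np.array(p["rvec"]))[0]; t=np.array(p["tvec"]).ravel()
    d=R.T@np.linalg.inv(np.array(p["mtx"]))@np.array([uv[0],uv[1],1.]); c=-R.T@t
    return c+d*(z-c[2])/d[2]
def proj(n,X,P=None):
    p=P or r.camera_params(n)
    return cv2.projectPoints(np.array(X,float).reshape(-1,3),np.array(p["rvec"]),np.array(p["tvec"]),np.array(p["mtx"]),None)[0].reshape(-1,2)
def circ(c,rad,z,n=72):
    a=np.linspace(0,2*np.pi,n); return np.c_[c[0]+rad*np.cos(a),c[1]+rad*np.sin(a),0*a+z]
E
python3 - <<'E'
from h import *
f=lambda u,v:(270+u/7.2-.5,190+v/7.2-.5)
g=lambda u,v:(255+(u-396)/7.2-.5,183+v/7.2-.5)
print("top stand",ray("top",f(201,207),.056),"bowl belly",ray("top",f(216,176),.056+.032),"knob",ray("top",f(240,176),.056+.07))
print("scene stand c",ray("scene",g(629,222),.056),"knob",ray("scene",g(597,78),.126))
for n,u in dict(cup=(354,232),potlid=(249,218),saucer=(264,182),jar=(437,209),carrier=(126,221),spoonhead=(257,258),spoonend=(329,265)).items():
    print(n,ray("top",u,.03 if n!='cup' else .1))
s=r.sense();P=r.camera_params("wrist");R=cv2.Rodrigues(P["rvec"])[0];print("wristcam",-R.T@P["tvec"],R.T[:,2],R.T[:,0],P["mtx"])
E
```

```text
top stand [ 0.56712807 -0.04595619  0.056     ] bowl belly [ 0.57906242 -0.05197355  0.088     ] knob [ 0.57603959 -0.06120914  0.126     ]
scene stand c [ 0.56867178 -0.03818664  0.056     ] knob [ 0.58084242 -0.05381286  0.126     ]
cup [ 0.51843048 -0.22609293  0.1       ]
potlid [0.57103142 0.11895144 0.03      ]
saucer [0.69510175 0.06710882 0.03      ]
jar [ 0.59656847 -0.52112611  0.03      ]
carrier [0.56406881 0.54332756 0.03      ]
spoonhead [0.4348534  0.09175908 0.03      ]
spoonend [ 0.40995667 -0.15146005  0.03      ]
wristcam [0.15625308 0.60879343 0.37261019] [ 0.26669861 -0.10501263 -0.95804186] [ 0.3599854   0.93295568 -0.00205057] [[373.14042566   0.         283.85120862]
 [  0.         373.14042566 206.51609917]
 [  0.           0.           1.        ]]
```

```bash

python3 -m handwheel '[[-1,[-0.012,0.016,0],0],[-1,[-0.03,0.038,0],0],[-1,[-0.03,0.038,0],0],[-1,[-0.03,0.038,0],0],[-1,[-0.03,0.038,0],0]]' 20
python3 -m handwheel '[[-1,[-0.03,0.038,0],0],[-1,[-0.03,0.038,0],0],[-1,[-0.03,0.038,0],0],[-1,[-0.03,0.038,0],0],[-1,[-0.03,0.038,0],0]]'
```

```text
time_s: 0.6
tool_pos: [0.3346, 0.3977, 0.2311]
orientation: [3.141, 0.001, 1.203]
wrist_force: [0.9, 0.3, 0.1]
gripper_width: 0.012
time_s: 1.1
tool_pos: [0.458, 0.1895, 0.2311]
orientation: [-3.141, 0.0, 1.203]
wrist_force: [1.1, 0.6, 0.3]
gripper_width: 0.0003
```

```bash

python3 -m handwheel '[[-1,[-0.03,0.038,0],0],[-1,[-0.03,0.038,0],0],[-1,[-0.03,0.038,0],0],[-1,[-0.03,0.038,0],0],[-1,[-0.03,0.035,0],0]]'
python3 -m handwheel '[[-1,[-0.03,0.03,0],0],[-1,[-0.018,0.018,0.01],6],[-1,[0,0,0.01],8],[-1,[0,0,0],8],[-1,[0,0,0],0]]'
python3 - <<'E'
from h import *
import pickle
P=r.camera_params("wrist"); im=r.snapshot("wrist"); s=r.sense()
cv2.imwrite("pics/w1.png",im[:,:,::-1]); pickle.dump(P,open("w1.pkl","wb"))
print(s["tool_pos"],s["orientation"],s["time_s"])
for c,rad,z in (((.568,-.042),.045,.056),((.58,-.053),.036,.088)): print(proj("wrist",[(*c,z)],P), proj("wrist",circ(c,rad,z,5),P).round())
E
```

```text
time_s: 1.6
tool_pos: [0.5787, -0.018, 0.231]
orientation: [-3.141, 0.0, 1.202]
wrist_force: [-0.1, 0.6, -0.1]
gripper_width: -0.0
time_s: 2.1
tool_pos: [0.605, -0.0779, 0.2105]
orientation: [-3.14, 0.001, 0.818]
wrist_force: [-0.4, -0.3, -0.4]
gripper_width: 0.0002
[ 0.6052382  -0.07771402  0.2108902 ] [-3.14108891e+00  7.20560595e-04  8.22155805e-01] 2.15
[[286.06426136 123.79566663]] [[324. 166.]
 [330.  82.]
 [245.  79.]
 [245. 163.]
 [324. 166.]]
[[286.43605189 150.58159429]] [[320. 187.]
 [325. 115.]
 [251. 112.]
 [250. 184.]
 [320. 187.]]
```

View pics/w1.png

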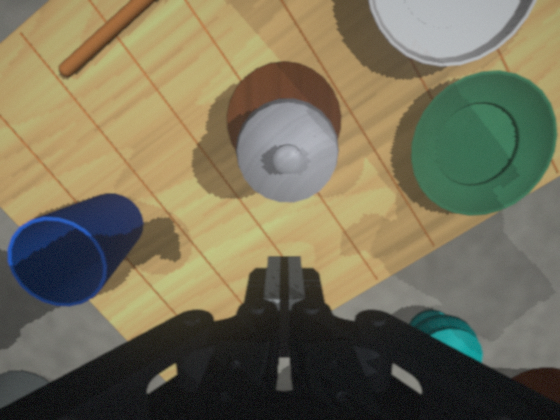

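The wrist picture shows the stand disc spanning columns 227–342 with its top at row 61. The bowl's belly centre is at about (287,151), the knob at (287,157), and the closed fingertips at (285,258). Next I'll fit both circles.

```bash
cat >> h.py <<'E'
from scipy.optimize import least_squares
def measure(im,P,s0=(.568,-.042),b0=(.58,-.053),dbg=None):
    hsv=cv2.cvtColor(im,cv2.COLOR_RGB2HSV).astype(int); H,S,V=hsv[...,0],hsv[...,1],hsv[...,2]
    u,v=proj("wrist",[(*s0,.056)],P)[0]; yy,xx=np.mgrid[:420,:560]; near=np.hypot(xx-u,yy-v)<85
    brown=near&(S>110)&(V<150)&(H<20); grey=near&(S<50)&(V>75)
    def edge(m):
        m=cv2.morphologyEx(m.astype(np.uint8),cv2.MORPH_OPEN,np.ones((3,3)))
        n,l,st,_=cv2.connectedComponentsWithStats(m); m=(l==1+np.argmax(st[1:,4])).astype(np.uint8)
        return max(cv2.findContours(m,cv2.RETR_EXTERNAL,cv2.CHAIN_APPROX_NONE)[0],key=len).reshape(-1,2).astype(float)
    def fit(e,c,rad,z,keep=None):
        w=np.array([ray("wrist",p,z,P)[:2] for p in e]); c=np.array(c)
        for k in range(4):
            d=np.hypot(*(w-c).T)-rad; ok=abs(d)<(.008,.005,.003,.002)[k]
            q=least_squares(lambda q:np.hypot(*(w[ok]-q[:2]).T)-q[2],[*c,rad],loss="soft_l1",f_scale=5e-4).x; c=q[:2]
        q2=least_squares(lambda q:np.hypot(*(w[ok]-q).T)-rad,c,loss="soft_l1",f_scale=5e-4)
        return q,q2.x,ok.sum()
    S_=fit(edge(brown),s0,.045,.056); B_=fit(edge(grey),b0,.036,.088)
    print("stand",S_[0].round(4),S_[1].round(4),S_[2]); print("bowl",B_[0].round(4),B_[1].round(4),B_[2])
    print("target-bowl",(S_[1]-B_[1]).round(4),np.hypot(*(S_[1]-B_[1])).round(4))
    if dbg:
        o=im[:,:,::-1].copy()
        for c,rad,z,col in ((S_[1],.045,.056,(0,255,255)),(B_[1],.036,.088,(0,0,255))):
            cv2.polylines(o,[(proj("wrist",circ(c,rad,z),P)*16).round().astype(int).reshape(-1,1,2)],True,col,1,cv2.LINE_AA,4)
        u,v=int(u),int(v); y0=max(v-90,0)
        cv2.imwrite(dbg,cv2.resize(o[y0:y0+200,max(u-130,0):u+130],None,fx=3,fy=3,interpolation=cv2.INTER_CUBIC))
    return S_[1],B_[1]
E
python3 - <<'E'
from h import *
import pickle
P=pickle.load(open("w1.pkl","rb"));im=cv2.imread("pics/w1.png")[:,:,::-1].copy()
S,B=measure(im,P,dbg="pics/w1c.png")
d=S-B;print(np.degrees(np.arctan2(-d[0],d[1])))
E
```

```text
stand [ 0.5656 -0.0423  0.0441] [ 0.5665 -0.0431] 181
bowl [ 0.581  -0.0534  0.0361] [ 0.581  -0.0534] 292
target-bowl [-0.0145  0.0103] 0.0177
54.654564450095044
```

View pics/w1c.png

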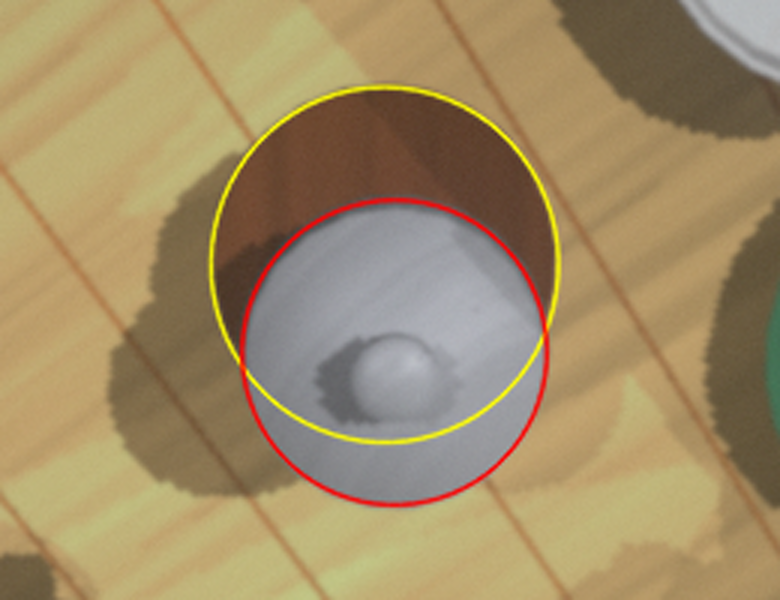

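```bash

python3 -m handwheel '[[-1,[0,0,0],-7.4],[-1,[0.0055,0.033,0],0],[-1,[0,0,0.04],0],[-1,[0,0,0.04],0],[-1,[0,0,0.03],0]]'
python3 -m handwheel '[[-1,[0,0,0.02],0],[-1,[0,0,0],0],[-1,[0,0,0],0]]'
python3 - <<'E'
from h import *
s=r.sense();p=s["tool_pos"];y=s["orientation"][2];print(p,y,s["wrist_force"])
B=np.array([.581,-.0534]);d=B-p[:2];print("tool x,y to bowl",d@[np.cos(y),np.sin(y)],d@[np.sin(y),-np.cos(y)])
E
```

```text
time_s: 2.65
tool_pos: [0.6347, -0.0924, 0.0993]
orientation: [-3.14, 0.0, 0.952]
wrist_force: [-0.1, 0.1, 0.4]
gripper_width: 0.0001
time_s: 2.95
tool_pos: [0.6359, -0.0924, 0.0817]
orientation: [3.141, -0.001, 0.95]
wrist_force: [-0.5, -0.2, 0.8]
gripper_width: -0.0006
[ 0.63587105 -0.09241349  0.08174681] 0.9501600402153383 [-0.48898599 -0.15251852  0.75270987]
tool x,y to bowl -0.0001726071224943726 -0.06732648157530952
```

```bash

python3 -m handwheel '[[-1,[0,-0.004,0.003],0],[-1,[0,-0.006,0],0],[-1,[0,-0.004,0],0],[-1,[0,-0.002,0],0],[-1,[0,0,0],0]]'
python3 -m handwheel '[[-1,[0,-0.001,0],0],[-1,[0,-0.001,0],0],[-1,[0,-0.001,0],0],[-1,[0,-0.001,0],0],[-1,[0,-0.001,0],0]]'
python3 -m handwheel '[[-1,[0,-0.001,0],0],[-1,[0,-0.001,0],0],[-1,[0,-0.001,0],0],[-1,[0,-0.001,0],0],[-1,[0,-0.001,0],0]]'
python3 - <<'E'
from h import *
P=r.camera_params("wrist"); im=r.snapshot("wrist"); s=r.sense()
cv2.imwrite("pics/w2.png",im[:,:,::-1])
p=s["tool_pos"];y=s["orientation"][2]
S,B=measure(im,P,b0=(.577,-.051),dbg="pics/w2c.png")
d=B-p[:2];print(p,s["wrist_force"],"tool x,y to bowl",d@[np.cos(y),np.sin(y)],d@[np.sin(y),-np.cos(y)])
E
```

```text
time_s: 3.45
tool_pos: [0.6223, -0.0829, 0.0787]
orientation: [3.141, -0.0, 0.949]
wrist_force: [-0.1, -0.3, 0.9]
gripper_width: 0.0001
time_s: 3.95
tool_pos: [0.6184, -0.0804, 0.0782]
orientation: [-3.141, -0.0, 0.948]
wrist_force: [0.1, 0.1, 0.4]
gripper_width: -0.0002
time_s: 4.45
tool_pos: [0.6144, -0.0775, 0.0783]
orientation: [3.142, -0.0, 0.948]
wrist_force: [-0.4, -0.6, -0.7]
gripper_width: -0.0
stand [ 0.568 -0.042  0.045] [ 0.568 -0.042] 0
bowl [ 0.5715 -0.0454  0.036 ] [ 0.5715 -0.0454] 0
target-bowl [-0.0035  0.0034] 0.0049
[ 0.6141882  -0.07731803  0.07829809] [ 0.57842454 -0.50628437  0.02276453] tool x,y to bowl 0.0010783673476920505 -0.0532780524778529
```

View pics/w2.png

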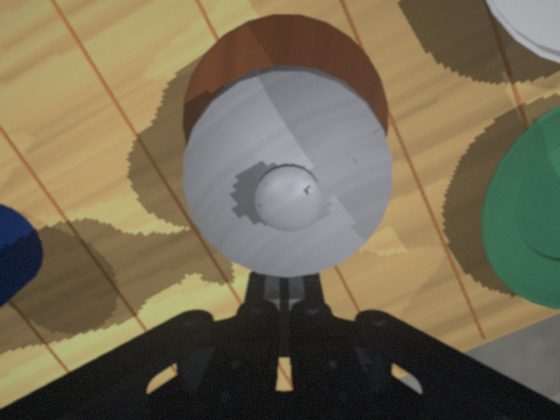

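The picture shows the bowl (belly columns 183–393, top at row 66) up against the fingertips at row 275, with the stand's crescent above it from row 14. My mask was too small at this range, so I'll refit from the saved image.

```bash
sed -i 's/<85$/<150/; s/near=np.hypot(xx-u,yy-v)<85/near=np.hypot(xx-u,yy-v)<150/; s/grey=near&(S<50)&(V>75)/grey=near\&(S<50)\&(V>75)\&(xx>150)\&(xx<425)\&(yy<268)/' h.py
python3 - <<'E'
from h import *
P=r.camera_params("wrist");im=cv2.imread("pics/w2.png")[:,:,::-1].copy()
S,B=measure(im,P,s0=(.5665,-.0431),b0=(.5795,-.0525),dbg="pics/w2c.png")
s=r.sense();p=s["tool_pos"];y=s["orientation"][2]
d=B-p[:2];print("tool x,y to bowl",d@[np.cos(y),np.sin(y)],d@[np.sin(y),-np.cos(y)])
E
```

```text
stand [ 0.5656 -0.042   0.044 ] [ 0.5666 -0.0427] 341
bowl [ 0.5784 -0.0506  0.0373] [ 0.5779 -0.0502] 324
target-bowl [-0.0113  0.0075] 0.0135
tool x,y to bowl 0.0008967050864496208 -0.04534350401850335
```

```bash

python3 -m handwheel '[[-1,[0,-0.001,0],0],[-1,[0,-0.001,0],0],[-1,[0,-0.001,0],0],[-1,[0,-0.001,0],0],[-1,[0,-0.001,0],0]]'
python3 -m handwheel '[[-1,[0,-0.001,0],0],[-1,[0,-0.001,0],0],[-1,[0,-0.001,0],0],[-1,[0,-0.001,0],0],[-1,[0,-0.001,0],0]]'
python3 -m handwheel '[[-1,[0,0,0],0],[-1,[0,0.01,0],0],[-1,[0,0.015,-0.01],0],[-1,[0,0,-0.05],0],[-1,[0,0,-0.05],0]]'
python3 -m handwheel '[[-1,[0,0,-0.02],0],[-1,[0,0,0],0],[-1,[0,0,0],0]]'
python3 - <<'E'
from h import *
P=r.camera_params("wrist"); im=r.snapshot("wrist"); s=r.sense()
cv2.imwrite("pics/w3.png",im[:,:,::-1])
S,B=measure(im,P,s0=(.566,-.0425),b0=(.5695,-.045),dbg="pics/w3c.png")
print(s["tool_pos"],s["orientation"])
E
```

```text
time_s: 5.0
tool_pos: [0.6103, -0.0745, 0.0783]
orientation: [3.142, -0.0, 0.948]
wrist_force: [0.3, 0.0, -0.2]
gripper_width: -0.0003
time_s: 5.5
tool_pos: [0.6062, -0.0716, 0.0783]
orientation: [-3.142, -0.0, 0.948]
wrist_force: [1.1, -0.1, -0.2]
gripper_width: 0.0002
time_s: 6.0
tool_pos: [0.6261, -0.0871, 0.1882]
orientation: [-3.139, 0.002, 0.947]
wrist_force: [0.6, -0.3, 0.2]
gripper_width: 0.0002
time_s: 6.3
tool_pos: [0.6265, -0.0866, 0.2082]
orientation: [-3.142, 0.0, 0.948]
wrist_force: [0.3, 0.1, 0.1]
gripper_width: 0.0002
stand [ 0.5668 -0.0423  0.0448] [ 0.567  -0.0425] 169
bowl [ 0.5685 -0.0433  0.036 ] [ 0.5685 -0.0433] 311
target-bowl [-0.0015  0.0009] 0.0018
[ 0.62579114 -0.08652102  0.20717598] [-3.13970137e+00  1.22587353e-03  9.48034597e-01]
```

View pics/w3c.png

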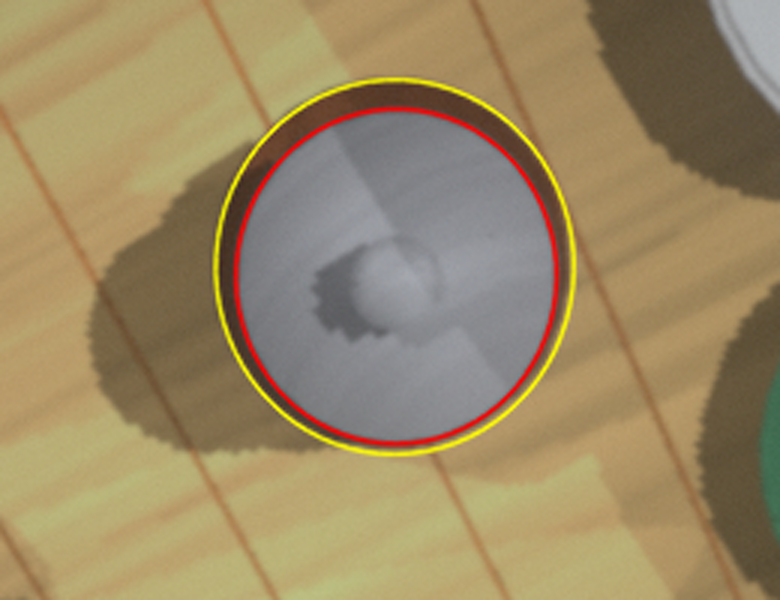

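The bowl is about 1.8 mm short of the stand's centre, along the same push direction. The overlay shows a wider brown border at the top (rows 80–108) than at the bottom. I'll give it one more light tap.

```bash

python3 -m handwheel '[[-1,[0,0.004,0.03],0],[-1,[0,0,0.05],0],[-1,[0,0,0.04],0],[-1,[0,0,0.01],0],[-1,[0,0,0],0]]'
python3 -m handwheel '[[-1,[0,-0.008,0],0],[-1,[0,-0.008,0],0],[-1,[0,-0.006,0],0],[-1,[0,-0.003,0],0],[-1,[0,-0.001,0],0]]'
python3 -m handwheel '[[-1,[0,-0.001,0],0],[-1,[0,-0.001,0],0],[-1,[0,-0.001,0],0],[-1,[0,-0.001,0],0],[-1,[0,-0.001,0],0]]'
python3 -m handwheel '[[-1,[0,0,0],0],[-1,[0,0.01,0],0],[-1,[0,0.015,-0.01],0],[-1,[0,0,-0.05],0],[-1,[0,0,-0.05],0]]'
python3 -m handwheel '[[-1,[0,0,-0.02],0],[-1,[0,0,0],0],[-1,[0,0,0],0]]'
python3 - <<'E'
from h import *
P=r.camera_params("wrist"); im=r.snapshot("wrist"); s=r.sense()
cv2.imwrite("pics/w4.png",im[:,:,::-1])
S,B=measure(im,P,s0=(.567,-.0425),b0=(.567,-.0425),dbg="pics/w4c.png")
print(s["tool_pos"],s["orientation"])
E
```

```text
time_s: 6.85
tool_pos: [0.6279, -0.0884, 0.0758]
orientation: [-3.137, 0.003, 0.949]
wrist_force: [0.5, -0.3, 0.4]
gripper_width: -0.0002
time_s: 7.35
tool_pos: [0.6087, -0.073, 0.0791]
orientation: [3.141, -0.001, 0.949]
wrist_force: [-0.2, -0.2, -1.1]
gripper_width: 0.0003
time_s: 7.85
tool_pos: [0.6049, -0.0707, 0.0783]
orientation: [3.141, -0.0, 0.948]
wrist_force: [0.9, -0.8, -1.0]
gripper_width: -0.0001
time_s: 8.35
tool_pos: [0.6246, -0.086, 0.1882]
orientation: [-3.139, 0.002, 0.947]
wrist_force: [2.0, -0.5, 1.2]
gripper_width: 0.0004
time_s: 8.65
tool_pos: [0.6249, -0.0855, 0.2082]
orientation: [3.142, 0.0, 0.948]
wrist_force: [-0.1, -0.9, -0.0]
gripper_width: 0.0002
stand [ 0.5669 -0.0421  0.0448] [ 0.5671 -0.0423] 164
bowl [ 0.5673 -0.0424  0.036 ] [ 0.5673 -0.0424] 309
target-bowl [-0.0002  0.0001] 0.0002
[ 0.62420047 -0.08539295  0.20719781] [-3.13978937e+00  1.20776025e-03  9.47958270e-01]
```

View pics/w4c.png

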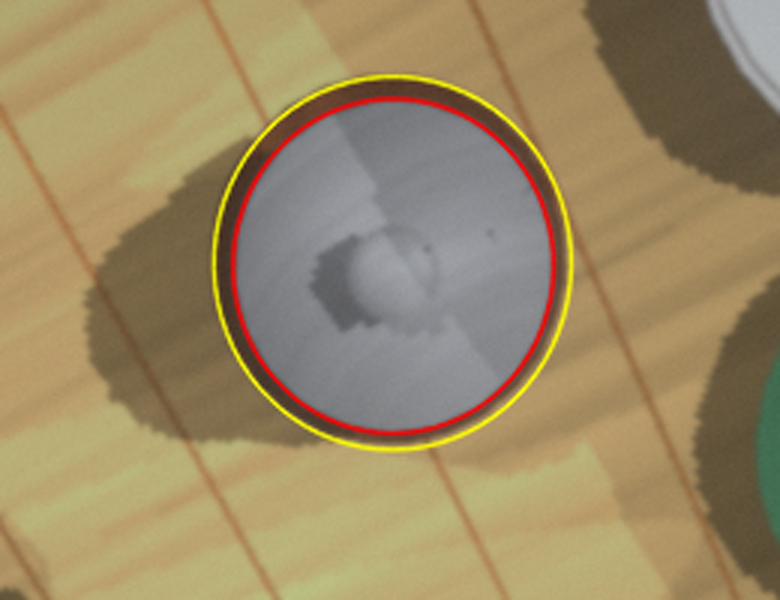

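```bash

python3 -m handwheel '[[-1,[0,0.03,-0.02],0],[-1,[0,0.03,-0.02],0],[-1,[0,0,0],0],[-1,[0,0,0],0]]'
python3 - <<'E'
from h import *
P=r.camera_params("wrist"); im=r.snapshot("wrist")
S,B=measure(im,P,s0=(.567,-.0425),b0=(.567,-.0425),dbg="pics/w5c.png")
o=[]
for n in ("top","scene"):
    im=r.snapshot(n)[:,:,::-1].copy(); cv2.imwrite(f"pics/{n}5.png",im)
    u,v=proj(n,[(*S,.08)])[0].astype(int); o.append(cv2.resize(im[v-32:v+33,u-32:u+33],(390,390),interpolation=cv2.INTER_CUBIC))
cv2.imwrite("pics/fin.png",np.hstack(o))
# bystander movement check
for n in ("top","scene"):
    a=cv2.imread(f"pics/{n}0.png").astype(int);b=cv2.imread(f"pics/{n}5.png").astype(int)
    m=(abs(a-b).max(2)>60).astype(np.uint8);k,l,st,c=cv2.connectedComponentsWithStats(m)
    print(n,[s.tolist() for s in st[1:] if s[4]>25])
E
```

```text
time_s: 9.1
tool_pos: [0.673, -0.1204, 0.2463]
orientation: [-3.139, 0.001, 0.947]
wrist_force: [-0.6, 0.7, -0.4]
gripper_width: -0.0001
stand [ 0.566  -0.0424  0.0443] [ 0.5653 -0.0418] 205
bowl [ 0.5648 -0.0399  0.0359] [ 0.5647 -0.0397] 163
target-bowl [ 0.0006 -0.0021] 0.0021
top [[329, 128, 36, 31, 741], [319, 130, 15, 11, 93], [303, 148, 81, 233, 9021], [286, 212, 18, 16, 89], [313, 212, 12, 12, 40], [26, 328, 69, 92, 2903], [202, 343, 27, 15, 122], [0, 348, 12, 68, 574], [246, 352, 12, 10, 42], [192, 354, 10, 12, 36], [202, 359, 17, 11, 60], [287, 408, 21, 12, 133], [214, 415, 48, 5, 189]]
scene [[239, 0, 42, 24, 145], [271, 0, 69, 40, 1036], [363, 0, 68, 76, 1630], [465, 0, 95, 117, 5053], [227, 22, 47, 132, 2858], [551, 87, 9, 51, 307], [432, 92, 10, 16, 67], [301, 140, 28, 9, 69], [552, 147, 8, 28, 133], [516, 176, 44, 135, 2890], [251, 181, 17, 11, 100], [412, 182, 9, 12, 64], [272, 199, 5, 11, 30], [287, 203, 11, 9, 36], [426, 225, 56, 104, 1895]]
```

View pics/fin.png

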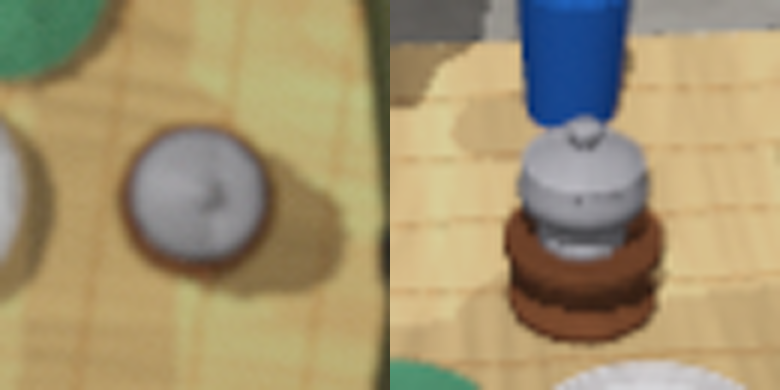

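View pics/w5c.png

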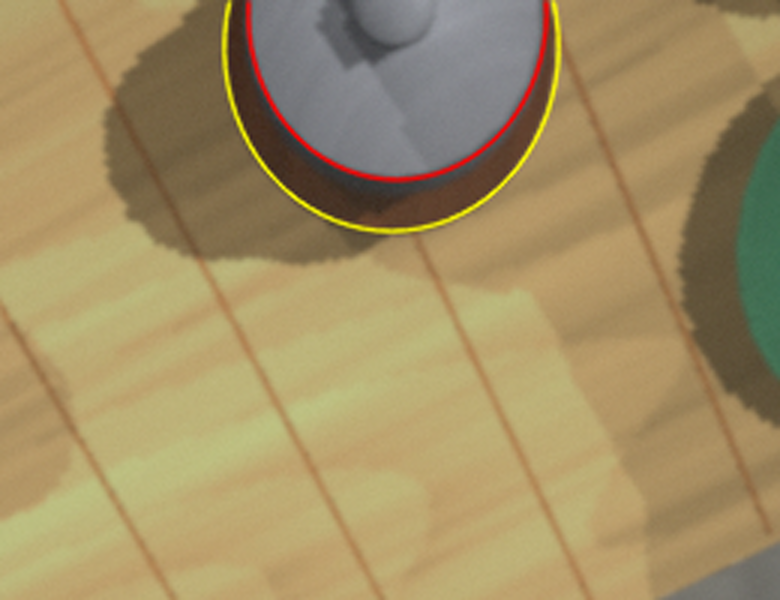

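The top and scene crops show the bowl upright and centred on the stand, with the cup and saucer in place. The last wrist view cut the bowl off at row 0, so its 2 mm disagreement is not reliable. I'll re-measure from three properly framed viewpoints.

```bash
cat > m.py <<'E'
import sys
from h import *
P=r.camera_params("wrist"); im=r.snapshot("wrist"); cv2.imwrite(f"pics/{sys.argv[1]}.png",im[:,:,::-1])
print(proj("wrist",[(.567,-.0425,.07)],P)); measure(im,P,s0=(.567,-.0425),b0=(.567,-.0425),dbg=f"pics/{sys.argv[1]}c.png")
E
python3 -m handwheel '[[-1,[0.02,-0.03,0],0],[-1,[0.02,-0.03,0],0],[-1,[0,0,0],0],[-1,[0,0,0],0]]' >/dev/null; python3 m.py A
python3 -m handwheel '[[-1,[-0.04,0,0],0],[-1,[-0.04,0,0],0],[-1,[0,0,0],0],[-1,[0,0,0],0]]' >/dev/null; python3 m.py B
python3 -m handwheel '[[-1,[0.02,-0.015,0],0],[-1,[0.02,-0.015,0],0],[-1,[0,0,0],0],[-1,[0,0,0],0]]' >/dev/null; python3 m.py C
python3 -c "
import cv2,numpy as np
cv2.imwrite('pics/ABC.png',np.vstack([np.hstack([cv2.resize(cv2.imread(f'pics/{k}c.png'),(390,300),interpolation=cv2.INTER_AREA) for k in q]) for q in ('AB','CC')]))"
```

```text
[[236.33670475  98.93949992]]
stand [ 0.5659 -0.0416  0.0435] [ 0.5663 -0.0434] 119
bowl [ 0.5666 -0.0432  0.0361] [ 0.5666 -0.0432] 268
target-bowl [-0.0003 -0.0002] 0.0004
[[337.14083105  94.63389774]]
stand [ 0.5212 -0.0524  0.0006] [ 0.5658 -0.0483] 3
bowl [ 0.5681 -0.041   0.0354] [ 0.5681 -0.041 ] 269
target-bowl [-0.0023 -0.0073] 0.0076
[[283.52002013 133.81711643]]
stand [ 0.5657 -0.0425  0.044 ] [ 0.5664 -0.0435] 124
bowl [ 0.5677 -0.0428  0.0359] [ 0.5677 -0.0429] 258
target-bowl [-0.0013 -0.0006] 0.0014
```

View pics/ABC.png

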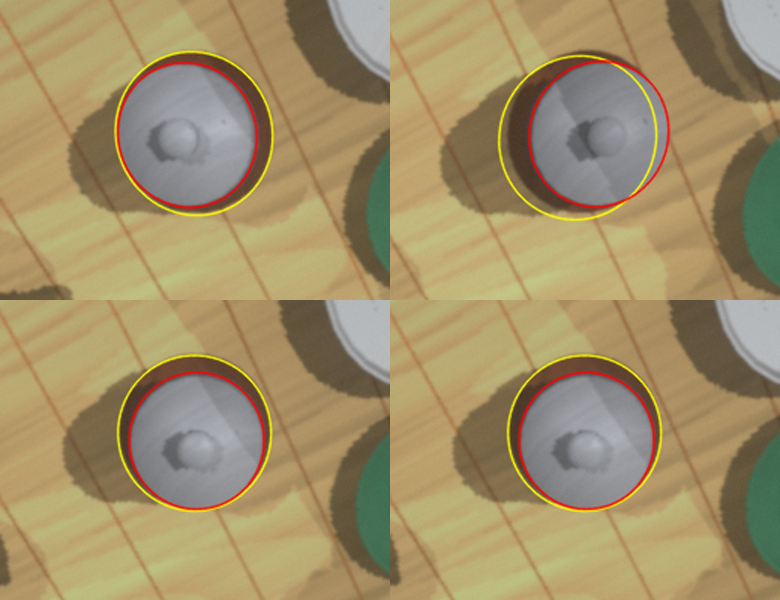

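```bash
python3 -m handwheel '[[-1,[0,0.04,-0.02],0],[-1,[0,0.04,0],0],[-1,[0,0,0],0],[-1,[0,0,0],0]]'; python3 -c "
from cell import r
print(r.hand_in())"
```

```text
time_s: 11.0
tool_pos: [0.6655, -0.116, 0.2674]
orientation: [-3.141, 0.001, 0.945]
wrist_force: [-0.1, 0.1, 0.8]
gripper_width: 0.0005
the job is handed in; nothing more can be done
None
```

The sugar bowl now stands upright in the middle of its stand, and I handed the job in at 11.0 s with the hand well clear. It started about 17.7 mm off centre. I moved it with slow pushes of the shut fingertips at belly height (10 mm/s), followed by one final tap of about 2 mm. The forces printed during the pushes were about 1 N and no more than 1.2 N.

**Centring checks:**
- **Good views:** the three reliable wrist views put the bowl 0.2, 0.4 and 1.4 mm off the stand's centre. The 1.4 mm view sees only part of the stand's rim.
- **Failed views:** two other wrist measurements disagreed, at 2.1 and 7.6 mm. The first had the bowl cut off by the picture edge. In the second, the stand fit failed on only 3 edge points. I discarded both.

**Everything else:**
- **Stand:** its measured position stayed within about 1 mm from start to finish, which is within measurement error.
- **Other objects:** the cup and saucer look unmoved in the final top and scene crops. A before/after image comparison turned up only patches I put down to the arm, its shadow and the bowl, but I did not check each bystander one by one.

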